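# Work the seized holding plug out of the carver's block

## Task

The wooden plug with the flat paddle head has seized in its carving block. Work it free by twisting it back and forth while pulling gently upwards (a straight pull only brings the whole block up with it, and the block must stay sitting in its nest), then stand the plug upright on its foot in the empty half of the wooden tray. Leave the block with the round knob alone.

Things in the scene. Friction and masses are not known exactly. Their poses are not given: they have to be found in the camera images.
- plug_grip (a point): Centre of the flat paddle head of the seized beech plug (one piece, 86 mm tall, 100 g): 40 mm round shank below, 30 mm neck, paddle on top 44 wide (point x), 16 thick (y), 38 mm tall (z, up the plug). 67 mm above the flat foot; at the start 33 mm above the block's top, paddle 14 to 52 mm above it. Pinch it from above across the 16 mm; paddle and block may lie at different yaws.
- block_top (a point): Centre of the block's top, z up. Oak on steel, 90x90x56 mm, 1.2 kg, loose in a fixed nest that stops turning (2.5 mm play), not lifting. Its bore, 34 mm deep, holds the shank by 15-24 N of friction against whichever way it slides, for the first 28 mm of rise. So rise while turning: about 6 mm per radian, to and fro over 1 rad, both together; over 10 mm per radian may lift the block.
- tray_empty (a point): Centre of the floor of the empty half of a pale wooden tray, 6 mm above the table, z up. The tray is fixed, 200 x 110 mm, walls and divider 6 mm thick, rims 26 mm above the table. The empty half, on the robot's side, is 91 mm (point x) by 98 mm (y) inside; the other half holds a bobbin and a small skittle.
- knob_block: Bystander: a block of the same size in a like nest, with a round knob 44 mm wide in place of the paddle, 101 mm tall in all. Origin at the centre of its underside, z up. The nests are plywood, 130 mm square, 12 mm high, their corner stops 28 mm above the table.
Things that resemble listed ones, but are neither listed nor needed, are in the scene too. What is shaped like the part that bears plug_grip but turquoise or yellow is not meant.

How it is judged:
On the way:
1. the plug is clear of the bore while the block sits in its nest (z of plug_grip in the frame of block_top above 0.069 m and distance of block_top from where it was at the start of the episode below 0.01 m), for 0.1 s.
At the end, for the whole second after the job is handed in: The plug stands upright (within 10 degrees) on its foot on the floor of the tray's empty half, and the block that held it sits in its nest within 10 mm of where it started (x of plug_grip in the frame of tray_empty between -0.036 and 0.036 m and y of plug_grip in the frame of tray_empty between -0.04 and 0.04 m and z of plug_grip in the frame of tray_empty between 0.06 and 0.073 m and angle between plug_grip's own z axis and vertical below 0.17 rad and distance of block_top from where it was at the start of the episode below 0.01 m); the robot touches nothing.
It fails at once if the block is lifted or shoved more than 15 mm (distance of block_top from where it was at the start of the episode above 0.015 m).
It fails at once if the block with the round knob is moved more than 15 mm (distance of knob_block from where it was at the start of the episode above 0.015 m).
It also fails if it takes over 58 s, if anything falls off the work surface, if the arm or the gripper's body presses on something with over 40 N, if the wrist force passes 120 N, or if a joint passes its speed limit or range.

## Robot

A 7-joint arm with a two-finger parallel gripper is mounted at the origin on the work surface. World frame = base frame: x ahead of the robot, y to its left, z up, the work surface at z = 0. Lengths are in m, angles in rad, forces in N, time in s.
With the tool pointing down it reaches from about 0.4 to 0.9 m from the base axis. Payload 5.5 kg.
Tool frame: the origin (TCP) lies midway between the tips of the shut fingers; the grasp point (between the pads) lies 19 mm behind it; z points along the fingers, y is the direction in which the jaws open and shut (so a half turn about z gives the same grasp; the last joint's range is limited). The gripper opens to 92 mm and grips with 3 to 60 N. Pads are 19 mm wide; open, the fingers measure 130 mm over their backs; the gripper's body (75 mm by 190 mm) begins 47 mm behind the grasp point.
Start: joints at [-0.906, 0.501, -0.427, 1.55, 0.221, 1.138, -0.21], TCP at [0.254, 0.598, 0.201] pointing down, gripper open.
Joint ranges: [-2.88, 2.88], [-0.31, 2.03], [-1.54, 1.56], [0.2, 2.42], [-1.41, 4.55], [0.19, 2.02], [-2.57, 2.57]. Speed limits (rad/s): [2.57, 2.57, 3.14, 3.14, 3.14, 3.14, 3.14].

## Interface

Orientations are given as a unit quaternion [w, x, y, z].
In Python, from cell import arm, optics gives the robot as it stands.
- The arm moves only by the tool step_arm, never from a script. Its argument "steps" is a list that holds one entry, the list of rows, each a list of 7 numbers: the finger opening in mm, from 0 to 91.8, then the shift along the tool's x, y, z in mm, then the turn, a rotation vector about the tool's x, y, z in rad. In form: [[[gripper, x, y, z, rx, ry, rz], ...]]. A call has 1 to 20 rows; each row shifts and turns the commanded pose from where the row before left it, along the tool's axes as they then stand; what a row does not reach is not made up. A row lasts 1/10 s, in which the tool goes at most 50 mm and 8.59 degrees, less where a joint would pass 70% of its speed; a pose out of reach is approached as far as the arm can. A call is refused whole if a number of a shift passes 50 or a number of a turn 0.15, either way. A call with a gripper value outside its range is refused whole. The fingers move at their own pace and stop on an object; "grip_force" is the grip in N (left out, the last holds). Time passes only in rows, so rows that do not move let the fingers close. It gives the time, the measured TCP pose, the force and the opening at its end, in the units of the state.
- arm.read_state(): the state, without advancing time (a new reading comes with each control period).
- optics.snapshot(name): name is "side" or "top"; returns a dict with "color" (400x640x3 uint8, red, green, blue), "intrinsics" (3x3 intrinsics, pixels), "extrinsics" (4x4, takes a point from camera to world coordinates). Camera axes: x right, y up, looking along -z (the intrinsics and any distortion apply to the point x, -y, -z); pixel columns grow to the right and rows downward; lengths in m; the calibration is good to about 2 mm. A picture is of the moment at which its call begins. There is no depth.
- arm.finish_job(): hands the job in, once; it reports no verdict.
The state is a dict: "clock": time; "qpos": joint angles; "joint_vel": joint speeds; "effort": joint torques, N m; "ee_pos": TCP position; "ee_rot": TCP orientation; "ft_force": force on the tool from outside, world axes, zero at the start; "ft_torque": the same for the moment, N m; "gripper_width": finger opening in m.
Only numpy, scipy, OpenCV 4.12 (cv2) and the standard library are available. Lean on these libraries where they do the work, as an engineer would, in place of code of your own. Each camera call takes 0.05 s, during which the arm holds its last target. There are 200 camera calls.

## Working session

There is one attempt and no reset: what is moved stays moved. The work goes in short steps, Python scripts to look and compute and a tool call to move; the robot and the scene stay as the last step left them, time stands still between calls to the robot, and variables do not carry over. Pictures are saved under pics/ and viewed, about 8 in all and at most 12, crops included, and the job is handed in when it is done.

Besides the shell and the picture viewer there is one more tool, called by a JSON object that holds its "method" and its "body", one argument or row to a line. step_arm: Moves the arm, as the interface text tells. Its arguments: {"type":"object","properties":{"steps":{"type":"array"},"grip_force":{"type":"number"}},"required":["steps"]}

```bash
mkdir -p pics; ls; cat > h.py <<'E'
import numpy as np, cv2
from cell import arm, optics
from scipy.spatial.transform import Rotation as R
def snap(n,f):
    s=optics.snapshot(n); cv2.imwrite('pics/'+f,s['color'][:,:,::-1]); np.savez('pics/'+f+'.npz',**{k:s[k] for k in('color','intrinsics','extrinsics')}); return s
def ray(s,u,v):
    K=s['intrinsics'];E=s['extrinsics'];d=np.array([(u-K[0,2])/K[0,0],-(v-K[1,2])/K[1,1],-1.]);return E[:3,3],E[:3,:3]@d
def onz(s,u,v,z):
    o,d=ray(s,u,v);return o+d*(z-o[2])/d[2]
def proj(s,p):
    E=s['extrinsics'];c=E[:3,:3].T@(np.asarray(p)-E[:3,3]);K=s['intrinsics'];return K[0,2]+K[0,0]*c[0]/-c[2],K[1,2]+K[1,1]*-c[1]/-c[2]
E
python3 - <<'E'
from h import *
for n in('top','side'):
    s=snap(n,n+'1.png');print(s['intrinsics'],s['extrinsics'],[k for k in s])
print(arm.read_state())
E
```

```text
pics
[[450.31083344   0.         318.19187298]
 [  0.         450.31083344 203.95129571]
 [  0.           0.           1.        ]] [[ 0.02955683  0.99304769 -0.11394155  0.46181357]
 [-0.99943545  0.0311821   0.01250792  0.04509291]
 [ 0.0159739   0.11350753  0.99340872  1.05324111]
 [ 0.          0.          0.          1.        ]] ['color', 'intrinsics', 'extrinsics']
[[429.02143374   0.         324.13131093]
 [  0.         429.02143374 204.02079891]
 [  0.           0.           1.        ]] [[-0.96750488  0.20160545 -0.15260917  0.4225301 ]
 [-0.25224775 -0.72785796  0.63764713  0.66487644]
 [ 0.01747534  0.65542202  0.75506065  0.83622473]
 [ 0.          0.          0.          1.        ]] ['color', 'intrinsics', 'extrinsics']
{'clock': 0.1, 'qpos': array([-0.90578333,  0.50174414, -0.42681876,  1.55135532,  0.22080354,
        1.13828032, -0.21032199]), 'joint_vel': array([ 0.00111852, -0.00040222, -0.00127749, -0.00171336, -0.0006673 ,
        0.00077627,  0.00083276]), 'effort': array([-1.22013348e-02, -5.67874038e+01, -5.83913416e+00, -2.79915512e+01,
       -6.90070773e-02,  2.40489549e-02,  1.99856635e-05]), 'ee_pos': array([0.25397078, 0.59759784, 0.20048523]), 'ee_rot': array([-2.03916796e-04,  1.99538172e-01,  9.79889671e-01, -8.41988148e-04]), 'ft_force': array([-0.14193146,  0.36203554, -0.64224371]), 'ft_torque': array([-0.02902718,  0.0665637 , -0.00215884]), 'gripper_width': 0.09155427725833194}
```

View pics/top1.png

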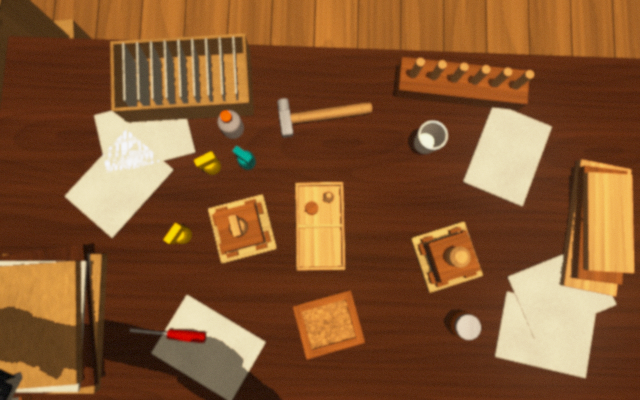

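View pics/side1.png

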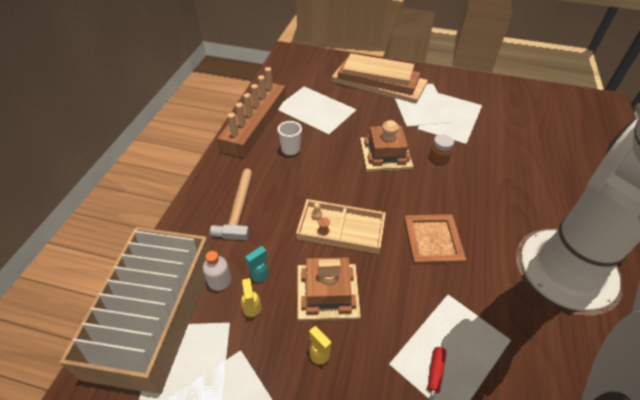

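The top view shows the seized plug's block near (241,229), the tray near (320,226) with its empty half at rows 228-268, and the knob block near (448,256). The side view shows the plug's block near (329,284) and the tray near (342,226). I'll zoom in on the plug and tray.

```bash
python3 - <<'E'
import cv2,numpy as np
a=cv2.imread('pics/top1.png')[175:280,200:355];b=cv2.imread('pics/side1.png')[190:325,285:400]
a=cv2.resize(a,None,fx=5,fy=5,interpolation=cv2.INTER_CUBIC);b=cv2.resize(b,None,fx=4.4,fy=4.4,interpolation=cv2.INTER_CUBIC)
cv2.imwrite('pics/ca.png',a);cv2.imwrite('pics/cb.png',b)
E
```

```text
(no output)
```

View pics/ca.png

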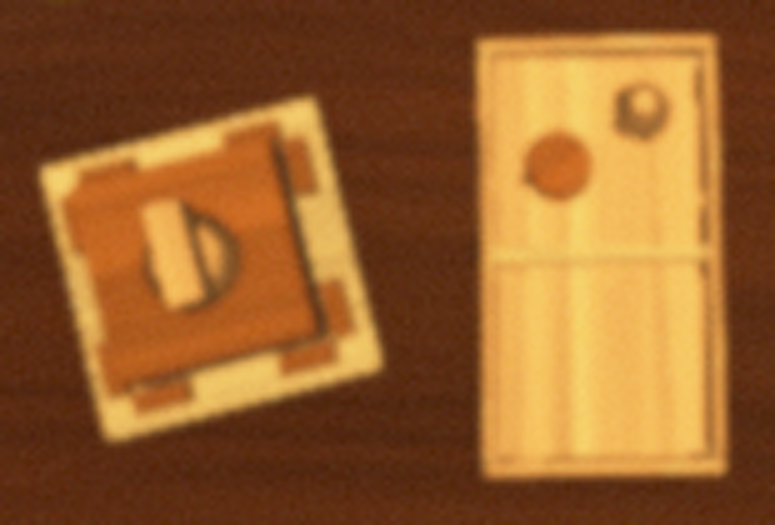

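View pics/cb.png

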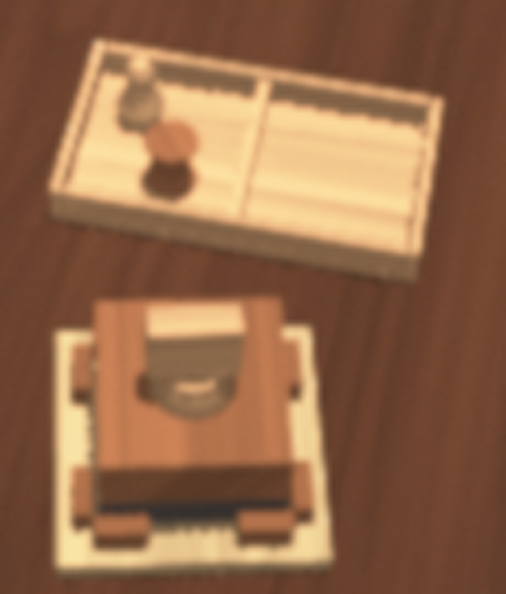

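```bash
python3 - <<'E'
from h import *
t=dict(np.load('pics/top1.png.npz'));s=dict(np.load('pics/side1.png.npz'))
def px(u,v,x0,y0,f): return (x0+(u+.5)/f-.5, y0+(v+.5)/f-.5)
def blob(S,x0,y0,x1,y1,thr):
    g=cv2.resize(S['color'][y0:y1,x0:x1,1],None,fx=5,fy=5,interpolation=cv2.INTER_CUBIC)
    c,_=cv2.findContours((g>thr).astype(np.uint8),0,1);c=max(c,key=cv2.contourArea)
    r=cv2.minAreaRect(c);return np.array([px(*p,x0,y0,5) for p in cv2.boxPoints(r)]),cv2.contourArea(c)/25
for n,S,b in(('top',t,(225,211,240,240)),('side',s,(314,256,345,268))):
  for thr in(130,145,160):
    c,a=blob(S,*b,thr);P=np.array([onz(S,*p,.120)[:2] for p in c]);e=[P[1]-P[0],P[2]-P[1]]
    print(n,thr,a,P.mean(0).round(4),[(np.linalg.norm(x).round(4),np.degrees(np.arctan2(x[1],x[0])).round(1)) for x in e])
# block top corners (top crop), z .068
def quad(S,pts,x0,y0,f,z):
    P=np.array([onz(S,*px(*p,x0,y0,f),z)[:2] for p in pts]);e=np.roll(P,-1,0)-P
    print(P.mean(0).round(4),np.linalg.norm(e,axis=1).round(4),np.degrees(np.arctan2(e[:,1],e[:,0])).round(1))
A=(200,175,5);B=(285,190,4.4)
quad(t,[(66,197),(273,135),(323,333),(112,392)],*A,.068)
quad(s,[(97,300),(282,300),(291,467),(98,467)],*B,.068)
print('nest');quad(t,[(40,165),(315,96),(384,368),(108,442)],*A,.012)
print('nest');quad(s,[(56,331),(312,327),(331,563),(56,571)],*B,.012)
print('tray');quad(t,[(477,37),(717,35),(727,475),(482,478)],*A,.026)
quad(s,[(97,40),(442,98),(417,257),(52,192)],*B,.026)
print('tri')
E
```

```text
top 130 155.34 [0.5194 0.207 ] [(np.float64(0.0175), np.float64(-70.8)), (np.float64(0.0444), np.float64(-160.2))]
top 145 134.9 [0.5193 0.2069] [(np.float64(0.0156), np.float64(-71.8)), (np.float64(0.0428), np.float64(-161.1))]
top 160 110.84 [0.5191 0.2069] [(np.float64(0.0135), np.float64(-73.1)), (np.float64(0.0408), np.float64(-162.3))]
side 130 176.52 [0.5197 0.2052] [(np.float64(0.0474), np.float64(-163.6)), (np.float64(0.019), np.float64(103.9))]
side 145 153.44 [0.5196 0.2053] [(np.float64(0.045), np.float64(-163.4)), (np.float64(0.0174), np.float64(104.2))]
side 160 134.82 [0.5194 0.2054] [(np.float64(0.043), np.float64(-164.7)), (np.float64(0.0159), np.float64(103.2))]
[0.518  0.2055] [0.0941 0.0898 0.0945 0.0877] [ -71.3 -163.4  107.4   16.3]
[0.5197 0.2051] [0.09   0.0908 0.0878 0.0906] [-164.7  105.    15.2  -73.6]
nest
[0.52   0.2061] [0.1308 0.1305 0.1301 0.1319] [ -73.9 -163.5  106.7   16.9]
nest
[0.5196 0.2061] [0.132  0.1313 0.1293 0.1326] [-163.7  105.8   16.9  -73. ]
tray
[0.5306 0.0271] [0.1109 0.2014 0.1107 0.2015] [ -87.7 -177.4   92.4    2.7]
[0.531  0.0259] [0.1989 0.1113 0.1967 0.1114] [-177.2   92.5    2.9  -86.4]
tri
```

{"method": "step_arm", "body": {
  "steps": [
    [[60,-24.9,-16,0,0,0,0],[60,-24.9,-16,0,0,0,0],[60,-24.9,-16,0,0,0,0],[60,-24.9,-16,0,0,0,0],[60,-24.9,-16,0,0,0,0],[60,-24.9,-16,0,0,0,0],[60,-24.9,-16,0,0,0,0],[60,-24.9,-16,0,0,0,0],[60,-24.9,-16,0,0,0,0],[60,-24.9,-16,0,0,0,0],[60,-24.9,-16,0,0,0,0],[60,-24.9,-16,0,0,0,0],[60,-24.9,-16,0,0,0,0],[60,-24.9,-16,0,0,0,0],[60,-24.9,-16,0,0,0,0],[60,-24.9,-16,0,0,0,0],[60,0,0,0,0,0,-0.14],[60,0,0,0,0,0,-0.14],[60,0,0,0,0,0,-0.14],[60,0,0,0,0,0,-0.14]]
  ],
  "grip_force": 60
}}

```text
clock: 2.1
ee_pos: [0.5204, 0.2066, 0.2009]
ee_rot: [-0.001, -0.082, 0.997, -0.0]
ft_force: [0.1, -1.0, -0.2]
gripper_width: 0.06
```

```bash
cat >> h.py <<'E'
def rem(x,y,z,jaw):
    "remaining tool shift mm, tool turn"
    s=arm.read_state();w,*v=s['ee_rot'];r=R.from_quat([*v,w]);M=r.as_matrix()
    a=np.degrees(np.arctan2(M[1,1],M[0,1]));d=(jaw-a+90)%180-90
    print('clock',s['clock'],'pos',s['ee_pos'].round(4),'jaw',a.round(2),'zax',M[:,2].round(4),'q',s['qpos'].round(2),'f',s['ft_force'].round(1),s['ft_torque'].round(2),'w',s['gripper_width'])
    print('tool shift mm',(M.T@(np.array([x,y,z])-s['ee_pos'])*1000).round(1),'rz',np.radians(-d).round(3))
E
python3 -c "
from h import *
rem(.5195,.206,.084,107)"
```

```text
clock 2.1 pos [0.5204 0.2066 0.2009] jaw 99.39 zax [-1.e-03 -3.e-04 -1.e+00] q [-0.12  0.33 -0.37  1.78  0.14  1.05  1.19] f [ 0.1 -1.  -0.2] [-0.02  0.03  0.04] w 0.060042555064460976
tool shift mm [  0.8  -0.4 116.9] rz -0.133
```

{"method": "step_arm", "body": {
  "steps": [
    [[60,0.8,-0.4,10,0,0,-0.067],[60,0,0,20,0,0,-0.066],[60,0,0,20,0,0,0],[60,0,0,20,0,0,0],[60,0,0,20,0,0,0],[60,0,0,12,0,0,0],[60,0,0,8,0,0,0],[60,0,0,5,0,0,0],[60,0,0,2,0,0,0],[60,0,0,0,0,0,0],[60,0,0,0,0,0,0]]
  ]
}}

```text
clock: 3.2
ee_pos: [0.5206, 0.2066, 0.0851]
ee_rot: [0.001, -0.145, 0.989, 0.0]
ft_force: [-0.7, 0.2, 0.6]
gripper_width: 0.0604
```

```bash
python3 - <<'E'
from h import *
rem(.5195,.206,.084,107)
a=snap('side','side2.png')['color'][220:330,270:390];b=snap('top','top2.png')['color'][180:280,190:300]
f=lambda i:cv2.resize(i[:,:,::-1],(390,390))
cv2.imwrite('pics/c2.png',np.hstack([f(a),f(b)]))
E
```

```text
clock 3.2 pos [0.5206 0.2066 0.0851] jaw 106.69 zax [ 1.2e-03  4.0e-04 -1.0e+00] q [-0.14  0.48 -0.36  1.88  0.22  0.82  1.25] f [-0.7  0.2  0.6] [ 0.05 -0.04 -0.03] w 0.06043286275589793
tool shift mm [ 1.2 -0.3  1.1] rz -0.005
```

View pics/c2.png

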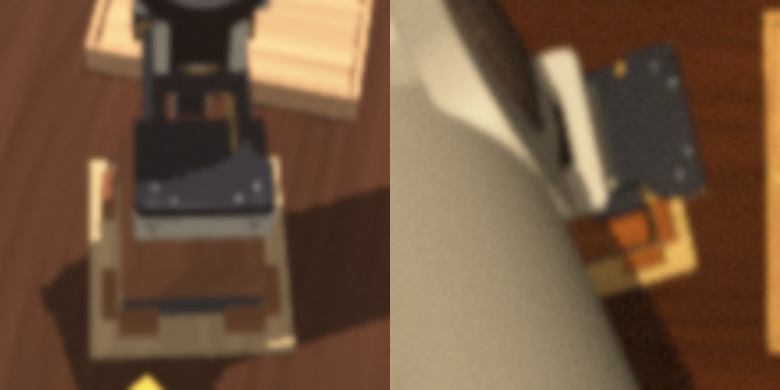

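The hand straddles the paddle (the side crop shows the hand over the block's centre) and the block hasn't moved. Next I close the fingers.

{"method": "step_arm", "body": {
  "steps": [
    [[30,0.9,-0.2,1,0,0,0],[20,0,0,0,0,0,0],[14,0,0,0,0,0,0],[10,0,0,0,0,0,0],[10,0,0,0,0,0,0],[10,0,0,0,0,0,0],[10,0,0,0,0,0,0]]
  ]
}}

```text
clock: 4.0
ee_pos: [0.5193, 0.2055, 0.0835]
ee_rot: [0.0, -0.145, 0.989, -0.0]
ft_force: [1.2, -0.5, 0.6]
gripper_width: 0.0154
```

```bash
python3 -c "
from h import *
rem(.5195,.206,.084,107)"
```

```text
clock 4.0 pos [0.5193 0.2055 0.0835] jaw 106.69 zax [ 1.e-04 -5.e-04 -1.e+00] q [-0.14  0.48 -0.36  1.88  0.22  0.82  1.25] f [ 1.2 -0.5  0.6] [-0.29 -0.05  0.18] w 0.015389264207007971
tool shift mm [-0.3  0.4 -0.5] rz -0.005
```

{"method": "step_arm", "body": {
  "steps": [
    [[10,0,0,0,0,0,0.08],[10,0,0,0,0,0,0.08],[10,0,0,-0.5,0,0,0.1],[10,0,0,-0.6,0,0,0.1],[10,0,0,-0.6,0,0,0.1]]
  ]
}}

```text
clock: 4.5
ee_pos: [0.5186, 0.2056, 0.0843]
ee_rot: [-0.0, 0.086, 0.996, -0.0]
ft_force: [1.0, 0.0, -6.7]
gripper_width: 0.0155
```

```bash
python3 -c "
from h import *
rem(.5195,.206,.084,107)"
```

```text
clock 4.5 pos [0.5186 0.2056 0.0843] jaw 80.16 zax [-1.e-03 -5.e-04 -1.e+00] q [-0.22  0.46 -0.25  1.88  0.15  0.81  0.84] f [ 1.   0.  -6.7] [-0.   -0.37  0.35] w 0.01551097587608768
tool shift mm [-0.8  0.5  0.3] rz -0.468
```

{"method": "step_arm", "body": {
  "steps": [
    [[10,0,0,0,0,0,-0.08],[10,0,0,-0.3,0,0,-0.08],[10,0,0,-0.6,0,0,-0.1],[10,0,0,-0.6,0,0,-0.1],[10,0,0,-0.6,0,0,-0.1],[10,0,0,-0.6,0,0,-0.1],[10,0,0,-0.6,0,0,-0.1],[10,0,0,-0.6,0,0,-0.1],[10,0,0,-0.6,0,0,-0.1],[10,0,0,-0.6,0,0,-0.1]]
  ]
}}

```text
clock: 5.5
ee_pos: [0.5186, 0.2053, 0.0891]
ee_rot: [-0.001, -0.387, 0.922, 0.0]
ft_force: [1.5, 0.5, -7.0]
gripper_width: 0.0152
```

```bash
python3 -c "
from h import *
rem(.5195,.206,.084,107)"
```

```text
clock 5.5 pos [0.5186 0.2053 0.0891] jaw 135.5 zax [-1.7e-03 -2.0e-04 -1.0e+00] q [-0.05  0.49 -0.47  1.88  0.29  0.85  1.69] f [ 1.5  0.5 -7. ] [ 0.05 -0.39 -0.3 ] w 0.015169739783443763
tool shift mm [-1.1 -0.2  5.1] rz 0.497
```

Rise is 5.6 mm with only 7 N of downward pull, so I repeat with another to-and-fro.

{"method": "step_arm", "body": {
  "steps": [
    [[10,0,0,0,0,0,0.08],[10,0,0,-0.3,0,0,0.08],[10,0,0,-0.6,0,0,0.1],[10,0,0,-0.6,0,0,0.1],[10,0,0,-0.6,0,0,0.1],[10,0,0,-0.6,0,0,0.1],[10,0,0,-0.6,0,0,0.1],[10,0,0,-0.6,0,0,0.1],[10,0,0,-0.6,0,0,0.1],[10,0,0,-0.6,0,0,0.1],[10,0,0,0,0,0,-0.08],[10,0,0,-0.3,0,0,-0.08],[10,0,0,-0.6,0,0,-0.1],[10,0,0,-0.6,0,0,-0.1],[10,0,0,-0.6,0,0,-0.1],[10,0,0,-0.6,0,0,-0.1],[10,0,0,-0.6,0,0,-0.1],[10,0,0,-0.6,0,0,-0.1],[10,0,0,-0.6,0,0,-0.1],[10,0,0,-0.6,0,0,-0.1]]
  ]
}}

```text
clock: 7.5
ee_pos: [0.5184, 0.2054, 0.0992]
ee_rot: [-0.001, -0.387, 0.922, 0.0]
ft_force: [1.3, 1.2, -6.9]
gripper_width: 0.0153
```

```bash
python3 - <<'E'
from h import *
rem(.5195,.206,.084,107)
a=snap('side','side3.png')['color'][220:330,270:390]
cv2.imwrite('pics/c3.png',cv2.resize(a[:,:,::-1],(480,440)))
E
```

```text
clock 7.5 pos [0.5184 0.2054 0.0992] jaw 135.5 zax [-2.e-03 -2.e-04 -1.e+00] q [-0.05  0.47 -0.48  1.87  0.28  0.87  1.7 ] f [ 1.3  1.2 -6.9] [ 0.11 -0.31 -0.29] w 0.015288539485354807
tool shift mm [-1.2 -0.4 15.2] rz 0.497
```

View pics/c3.png

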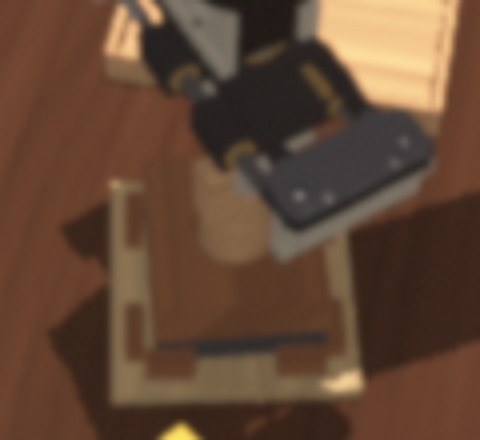

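The side crop (block centre near crop (240,270)) shows the shank out by about 16 mm, and the block still seated in its nest. I continue with two more swings.

{"method": "step_arm", "body": {
  "steps": [
    [[10,0,0,0,0,0,0.08],[10,0,0,-0.3,0,0,0.08],[10,0,0,-0.6,0,0,0.1],[10,0,0,-0.6,0,0,0.1],[10,0,0,-0.6,0,0,0.1],[10,0,0,-0.6,0,0,0.1],[10,0,0,-0.6,0,0,0.1],[10,0,0,-0.6,0,0,0.1],[10,0,0,-0.6,0,0,0.1],[10,0,0,-0.6,0,0,0.1],[10,0,0,0,0,0,-0.08],[10,0,0,-0.3,0,0,-0.08],[10,0,0,-0.6,0,0,-0.1],[10,0,0,-0.6,0,0,-0.1],[10,0,0,-0.6,0,0,-0.1],[10,0,0,-0.6,0,0,-0.1],[10,0,0,-0.6,0,0,-0.1],[10,0,0,-0.6,0,0,-0.1],[10,0,0,-0.6,0,0,-0.1],[10,0,0,-0.6,0,0,-0.1]]
  ]
}}

```text
clock: 9.55
ee_pos: [0.5193, 0.2056, 0.1104]
ee_rot: [-0.0, -0.386, 0.922, -0.0]
ft_force: [0.5, -1.3, -0.4]
gripper_width: 0.0155
```

{"method": "step_arm", "body": {
  "steps": [
    [[10,0,0,0,0,0,0.08],[10,0,0,-0.3,0,0,0.08],[10,0,0,-0.6,0,0,0.1],[10,0,0,-0.6,0,0,0.1],[10,0,0,-0.6,0,0,0.1],[10,0,0,-0.6,0,0,0.1],[10,0,0,-0.6,0,0,0.1],[10,0,0,-0.6,0,0,0.1],[10,0,0,-0.6,0,0,0.1],[10,0,0,-0.6,0,0,0.1]]
  ]
}}

```text
clock: 10.55
ee_pos: [0.519, 0.2061, 0.1157]
ee_rot: [-0.0, 0.087, 0.996, 0.0]
ft_force: [-0.1, -0.9, -0.6]
gripper_width: 0.0153
```

```bash
python3 -c "
from h import *
rem(.5195,.206,.084,107)"
```

```text
clock 10.55 pos [0.519  0.2061 0.1157] jaw 79.99 zax [-3.e-04  2.e-04 -1.e+00] q [-0.21  0.42 -0.27  1.86  0.14  0.87  0.85] f [-0.1 -0.9 -0.6] [0.02 0.   0.01] w 0.015318055954134307
tool shift mm [-0.5  0.  31.7] rz -0.471
```

{"method": "step_arm", "body": {
  "steps": [
    [[10,0,0,-1,0,0,0],[10,0,0,-1.5,0,0,0],[10,0,0,-2,0,0,0],[10,0,0,-2,0,0,0],[10,0,0,-4,0,0,0],[10,0,0,-8,0,0,0],[10,0,0,-12,0,0,0],[10,0,0,-15,0,0,0],[10,0,0,-15,0,0,0],[10,0,0,-10,0,0,0],[10,0,0,-4,0,0,0],[10,0,0,0,0,0,0],[10,0,0,0,0,0,0]]
  ]
}}

```text
clock: 11.85
ee_pos: [0.5189, 0.2057, 0.1898]
ee_rot: [-0.0, 0.084, 0.996, -0.0]
ft_force: [-0.1, -0.3, -1.8]
gripper_width: 0.0154
```

```bash
python3 - <<'E'
from h import *
rem(.4826,.0242,.19,92.7)
a=snap('side','side4.png')['color'][150:330,240:400]
cv2.imwrite('pics/c4.png',cv2.resize(a[:,:,::-1],(480,540)))
E
```

```text
clock 11.85 pos [0.5189 0.2057 0.1898] jaw 80.33 zax [-7.e-04 -3.e-04 -1.e+00] q [-0.19  0.33 -0.28  1.8   0.11  1.02  0.88] f [-0.1 -0.3 -1.8] [ 0.01 -0.01 -0.01] w 0.015427588098033686
tool shift mm [ 5.30e+00 -1.85e+02 -1.00e-01] rz -0.216
```

View pics/c4.png

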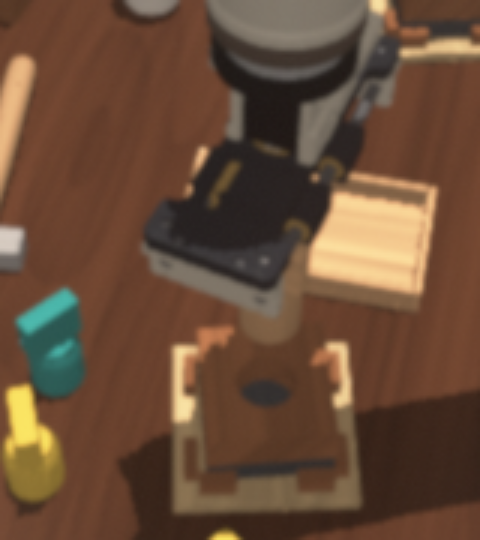

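The crop shows the plug out of the bore (the dark hole near (265,392)), hanging upright, and the block seated. Now I carry it to the tray.

{"method": "step_arm", "body": {
  "steps": [
    [[10,0.5,-8,0,0,0,0],[10,0.5,-17,0,0,0,0],[10,0.5,-20,0,0,0,0],[10,0.5,-20,0,0,0,0],[10,0.5,-20,0,0,0,0],[10,0.5,-20,0,0,0,0],[10,0.5,-20,0,0,0,0],[10,0.5,-20,0,0,0,0],[10,0.5,-20,0,0,0,0],[10,0.5,-12,0,0,0,0],[10,0.3,-8,0,0,0,0],[10,0,0,0,0,0,-0.07],[10,0,0,0,0,0,-0.07],[10,0,0,0,0,0,-0.07],[10,0,0,0,0,0,0],[10,0,0,0,0,0,0]]
  ]
}}

```text
clock: 13.5
ee_pos: [0.4829, 0.0248, 0.1901]
ee_rot: [-0.0, -0.02, 1.0, 0.0]
ft_force: [0.2, -0.2, -1.8]
gripper_width: 0.0153
```

```bash
python3 -c "
from h import *
rem(.4826,.0242,.056,92.7)"
```

```text
clock 13.5 pos [0.4829 0.0248 0.1901] jaw 92.29 zax [-2.e-04  3.e-04 -1.e+00] q [ 0.09  0.19 -0.22  1.97  0.05  0.98  1.46] f [ 0.2 -0.2 -1.8] [ 0.01 -0.01  0.02] w 0.01527902587736461
tool shift mm [  0.3  -0.6 134.1] rz -0.007
```

{"method": "step_arm", "body": {
  "steps": [
    [[10,0.3,-0.6,8,0,0,0],[10,0,0,16,0,0,0],[10,0,0,20,0,0,0],[10,0,0,20,0,0,0],[10,0,0,20,0,0,0],[10,0,0,18,0,0,0],[10,0,0,12,0,0,0],[10,0,0,8,0,0,0],[10,0,0,5,0,0,0],[10,0,0,2,0,0,0],[10,0,0,1,0,0,0],[10,0,0,0,0,0,0],[10,0,0,0,0,0,0]]
  ]
}}

```text
clock: 14.8
ee_pos: [0.4831, 0.0238, 0.0607]
ee_rot: [0.0, -0.021, 1.0, -0.0]
ft_force: [0.7, 0.3, -1.2]
gripper_width: 0.0156
```

{"method": "step_arm", "body": {
  "steps": [
    [[10,0,0,1,0,0,0],[10,0,0,1,0,0,0],[10,0,0,1,0,0,0],[10,0,0,0,0,0,0]]
  ]
}}

```text
clock: 15.2
ee_pos: [0.4825, 0.0238, 0.0571]
ee_rot: [-0.0, -0.021, 1.0, 0.0]
ft_force: [0.4, 0.7, -1.1]
gripper_width: 0.0155
```

{"method": "step_arm", "body": {
  "steps": [
    [[10,0,0,0.5,0,0,0],[10,0,0,0.5,0,0,0],[10,0,0,0,0,0,0]]
  ]
}}

```text
clock: 15.5
ee_pos: [0.4826, 0.0237, 0.0561]
ee_rot: [-0.0, -0.021, 1.0, -0.0]
ft_force: [-1.3, -0.4, -0.7]
gripper_width: 0.0156
```

{"method": "step_arm", "body": {
  "steps": [
    [[10,0,0,0.5,0,0,0],[10,0,0,0.5,0,0,0],[10,0,0,0,0,0,0]]
  ]
}}

```text
clock: 15.8
ee_pos: [0.4827, 0.0238, 0.0554]
ee_rot: [0.0, -0.021, 1.0, -0.0]
ft_force: [-0.5, -0.2, 0.5]
gripper_width: 0.0153
```

{"method": "step_arm", "body": {
  "steps": [
    [[10,0,0,0.4,0,0,0],[10,0,0,0.4,0,0,0],[10,0,0,0,0,0,0]]
  ]
}}

```text
clock: 16.1
ee_pos: [0.483, 0.0238, 0.0554]
ee_rot: [0.0, -0.021, 1.0, -0.0]
ft_force: [-2.3, -0.7, 10.3]
gripper_width: 0.0152
```

Contact is firm at 10 N, with the TCP at 0.0554 as expected. Release gently and rise.

{"method": "step_arm", "body": {
  "steps": [
    [[17,0,0,-0.5,0,0,0],[20,0,0,0,0,0,0],[24,0,0,0,0,0,0],[34,0,0,0,0,0,0],[40,0,0,0,0,0,0],[40,0,0,0,0,0,0],[40,0,0,-5,0,0,0],[40,0,0,-15,0,0,0],[40,0,0,-25,0,0,0],[40,0,0,-25,0,0,0],[40,0,0,-25,0,0,0],[40,0,0,-25,0,0,0],[40,0,0,-15,0,0,0],[40,0,0,0,0,0,0]]
  ]
}}

```text
clock: 17.5
ee_pos: [0.4845, 0.0239, 0.1925]
ee_rot: [0.003, -0.021, 1.0, 0.0]
ft_force: [0.6, 0.2, -0.4]
gripper_width: 0.0399
```

{"method": "step_arm", "body": {
  "steps": [
    [[40,15,-20,0,0,0,0],[40,15,-25,0,0,0,0],[40,15,-25,0,0,0,0],[40,15,-25,0,0,0,0],[40,15,-25,0,0,0,0],[40,0,-25,0,0,0,0],[40,0,-15,0,0,0,0],[40,0,0,0,0,0,0],[40,0,0,0,0,0,0]]
  ]
}}

```text
clock: 18.4
ee_pos: [0.4137, -0.1385, 0.1892]
ee_rot: [-0.001, -0.02, 1.0, 0.0]
ft_force: [0.0, 0.5, 0.2]
gripper_width: 0.04
```

```bash
python3 - <<'E'
from h import *
rem(.4826,.0242,.056,92.7)
a=snap('side','side5.png')['color'][180:330,270:410];b=snap('top','top5.png')['color'][170:280,200:360]
cv2.imwrite('pics/c5.png',np.hstack([cv2.resize(a[:,:,::-1],(370,400)),cv2.resize(b[:,:,::-1],(430,400))]))
E
```

```text
clock 18.4 pos [ 0.4137 -0.1385  0.1892] jaw 92.34 zax [-1.5e-03  9.0e-04 -1.0e+00] q [ 0.34  0.1  -0.08  2.08  0.01  0.96  1.86] f [0.  0.5 0.2] [0.02 0.05 0.05] w 0.04002103093821345
tool shift mm [-75.7 159.6 133.2] rz -0.006
```

View pics/c5.png

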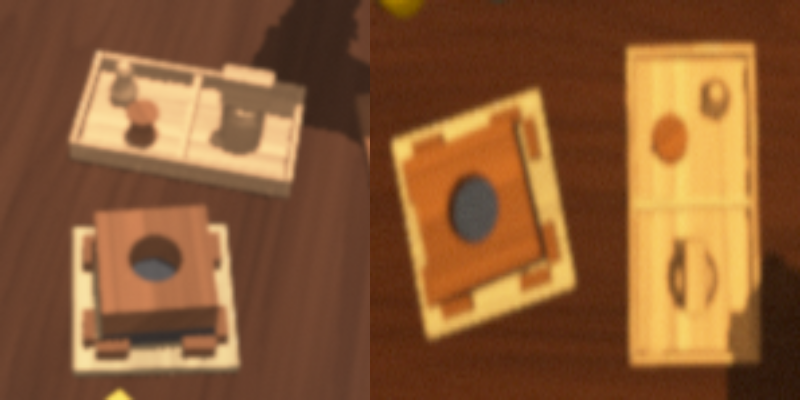

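The crops show the plug upright in the middle of the empty half (top crop near (692,272)). The block is seated with its bore empty, the bobbin and skittle are untouched, and the arm is clear.

```bash
python3 -c "
from h import *
print(arm.finish_job())"
```

```text
the job is handed in; nothing more can be done
None
```

The job is handed in: the plug is out of its block and standing upright near the middle of the tray's empty half. I gripped the paddle at 60 N and worked it free with to-and-fro twists of about 1 rad while rising about 6 mm per radian. The readings taken between swings showed no more than about 7 N of pull on the wrist. I then set the plug down at about 10 N of contact and moved the arm clear.

- **Last checks:** the final side and top pictures, judged by eye, show the plug upright and the block seated in its nest with its bore empty. The bobbin and skittle look undisturbed, and the hand touched nothing. The clock read 18.4 s.
- **Not checked:** I did not measure the block's final shift or the plug's final position from the images. The knob block was outside the final crops, though the arm never went near it. No check failed or disagreed.

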